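# Start the microscope camera from its key strip

### The job

Switch on the microscope camera in its start-up order on the strip of four black keys: press the round key (power), then the long bar key (lamp), then the square key (camera), each lightly with the fingertips, down to its stop so that it stays in, and only then go on to the next. Leave the cross-shaped reset key up. Do not grip, lift or shift anything, and then draw back clear.

Things in the scene. Friction and masses are not known exactly. Their poses are not given: they have to be found in the camera images.
- strip: control strip fixed to the worktop: dark plate 70 mm (x) by 274 mm (y, its length), four square white key units side by side on it at 62 mm spacing along its y axis, in an order that varies; the units are 18 mm tall, their tops 30 mm above the worktop, the end caps 26 mm. Origin at the centre of its underside, on the worktop, z up.
- round_unit: white unit, 60 x 60 x 18 mm, fixed on the strip, that carries the round key in its middle. Origin at the centre of its underside, 12 mm above the worktop; x across the strip, away from the robot; y along the strip; z up
- round_top (a point): centre of the top face of the round key: black, a round disc, 34 mm across. Up, the top stands 18 mm above its unit (48 mm above the worktop); pressed to the stop, 8 mm. The point moves with the key
- round_key (a joint): travel of the round key: 0 up, 0.010 m down at its stop. It slides straight down against about 2 N of friction, has no return spring and stays where it is pushed to. The key's top is sprung: once the key is at its stop, pushing with more than 3 N sinks the top up to 8 mm further, 2 N for each mm, and it comes back when let go
- bar_unit: white unit, 60 x 60 x 18 mm, fixed on the strip, that carries the bar key in its middle. Origin at the centre of its underside, 12 mm above the worktop; x across the strip, away from the robot; y along the strip; z up
- bar_top (a point): centre of the top face of the bar key: black, a long bar, 46 mm by 14 mm, its length (x axis of the unit) across the strip. Up, the top stands 18 mm above its unit (48 mm above the worktop); pressed to the stop, 8 mm. The point moves with the key
- bar_key (a joint): travel of the bar key: 0 up, 0.010 m down at its stop. It slides straight down against about 2 N of friction, has no return spring and stays where it is pushed to. The key's top is sprung: once the key is at its stop, pushing with more than 3 N sinks the top up to 8 mm further, 2 N for each mm, and it comes back when let go
- square_unit: white unit, 60 x 60 x 18 mm, fixed on the strip, that carries the square key in its middle. Origin at the centre of its underside, 12 mm above the worktop; x across the strip, away from the robot; y along the strip; z up
- square_top (a point): centre of the top face of the square key: black, a 30 mm square. Up, the top stands 18 mm above its unit (48 mm above the worktop); pressed to the stop, 8 mm. The point moves with the key
- square_key (a joint): travel of the square key: 0 up, 0.010 m down at its stop. It slides straight down against about 2 N of friction, has no return spring and stays where it is pushed to. The key's top is sprung: once the key is at its stop, pushing with more than 3 N sinks the top up to 8 mm further, 2 N for each mm, and it comes back when let go
- cross_unit: white unit, 60 x 60 x 18 mm, fixed on the strip, that carries the cross key in its middle. Origin at the centre of its underside, 12 mm above the worktop; x across the strip, away from the robot; y along the strip; z up
- cross_top (a point): centre of the top face of the cross key: black, a plus-shaped cross, 42 mm over its arms, arms 14 mm wide; the reset key, to be left alone. Up, the top stands 18 mm above its unit (48 mm above the worktop); pressed to the stop, 8 mm. The point moves with the key
- cross_key (a joint): travel of the cross key: 0 up, 0.010 m down at its stop. It slides straight down against about 2 N of friction, has no return spring and stays where it is pushed to. The key's top is sprung: once the key is at its stop, pushing with more than 3 N sinks the top up to 8 mm further, 2 N for each mm, and it comes back when let go
- vial: small clear sample vial with a white screw cap, 22 mm across, 48 mm tall; loose, stands near the strip, to be left where it is. Origin at the centre of its underside
- bottle: dropper bottle with a black dropper cap, 33 mm across, 84 mm tall; loose, stands near the strip, to be left where it is. Origin at the centre of its underside
- dish: clear open petri dish, 60 mm across, 13 mm tall; loose, stands near the strip, to be left where it is. Origin at the centre of its underside
- slide_case: closed slide case with a pale label panel, 90 x 98 x 34 mm; loose, stands near the strip, to be left where it is. Origin at the centre of its underside
There are look-alikes about, which are no part of the job. Of the things like the vial, leave any that is green; of the rest the larger one is meant.

How it is judged:
On the way, in this order (a step that is already met when the one before it is completed fails the run):
1. the round key is pressed down while the bar and square keys are still up (value of joint round_key above 0.006 m and value of joint each of bar_key, square_key below 0.003 m), for 0.2 s.
2. the bar key is pressed down too, the square key still up (value of joint each of round_key, bar_key above 0.006 m and value of joint square_key below 0.003 m), for 0.2 s.
3. the square key is pressed down as the last (value of joint each of round_key, bar_key, square_key above 0.006 m), for 0.2 s.
At the end, for the whole second after the job is handed in: The round, bar and square keys are down by more than 6 mm of their 10 mm travel, the cross key is down by less than 3 mm, and the vial, bottle, dish and slide case stand upright and still within 15 mm of where they were (all of step 3 and value of joint cross_key below 0.003 m and distance of each of vial, bottle, dish, slide_case from where it was at the start of the episode below 0.015 m and angle between each of vial, bottle, dish, slide_case's own z axis and vertical below 0.2 rad and linear speed of each of vial, bottle, dish, slide_case below 0.02 m/s); the robot touches nothing.
It fails at once if the cross-shaped reset key is pressed (3 mm or more) (value of joint cross_key above 0.003 m).
It fails at once if a key or its unit is pushed with more than 25 N (contact force between anything else and round_unit above 25 N or contact force between anything else and bar_unit above 25 N or contact force between anything else and square_unit above 25 N or contact force between anything else and cross_unit above 25 N).
It fails at once if a bystander is lifted, carried, tipped or shifted by more than 15 mm (distance of any of vial, bottle, dish, slide_case from where it was at the start of the episode above 0.015 m or angle between any of vial, bottle, dish, slide_case's own z axis and vertical above 0.35 rad).
It also fails if it takes over 42 s, if anything falls off the work surface, if the arm or the gripper's body presses on something with over 40 N, if the wrist force passes 120 N, or if a joint passes its speed limit or range.

### The arm

A 6-joint arm with a two-finger parallel gripper is mounted at the origin on a cart in front of the work surface, level with it; the furniture and walls round the work are solid. World frame = base frame: x ahead of the robot, y to its left, z up, the work surface at z = 0. Lengths are in m, angles in rad, forces in N, time in s.
With the tool pointing down it reaches from about 0.35 to 0.975 m from the base axis. Payload 4.9 kg.
Tool frame: the origin (TCP) lies between the finger pads; the fingertips stand 22 mm ahead of it and the grasp point (between the pads) lies 3 mm ahead of it; z points along the fingers, y is the line along which they close (so a half turn about z gives the same grasp; the last joint's range is limited). The gripper opens to 85 mm and grips with 20 to 120 N. Pads are 22 mm wide; open, the fingers measure 114 mm over their backs; the gripper's body (76 mm by 85 mm) begins 54 mm behind the grasp point. The pads swing forward as they close: fully open they stand 13 mm farther back than shut.
Start: joints at [1.018, 0.053, 1.613, -0, 1.476, -0.119], TCP at [0.263, 0.567, 0.253] pointing down, gripper open.
Joint ranges: [-3.01, 3.01], [-1.01, 2.22], [0.06, 2.58], [-1.02, 4.17], [0.09, 2.62], [-3.14, 3.14]. Speed limits (rad/s): [2.57, 2.57, 3.14, 3.14, 3.14, 3.14].

### API

Orientations are given as a unit quaternion [w, x, y, z].
In Python, from plant import state, grab_frame, get_calibration, job_done, recognise, regions_of gives the robot as it stands.
- The arm moves only by the tool apply_moves, never from a script. Its argument "targets" is a list of rows, each an object with "translation": the shift along the tool's x, y, z normalised to -1 to 1, where 1 is 100 mm, a list of three; "twist": the turn about the tool's z normalised to -1 to 1, where 1 is 0.1 rad; "hand": the opening, from 0 (shut) to 1 (fully open). A call has 1 to 8 rows; each row shifts and turns the commanded pose from where the row before left it, along the tool's axes as they then stand; what a row does not reach is not made up. A row lasts 1/10 s, in which the tool goes at most 50 mm and 8.59 degrees, less where a joint would pass 70% of its speed; a pose out of reach is approached as far as the arm can. A call with a number of a shift or a turn outside -1 to 1 is refused whole. A call with a gripper value outside its range is refused whole. The fingers move at their own pace and stop on an object; the grip force is fixed at half the most. Time passes only in rows, so rows that do not move let the fingers close. It gives the time, the measured TCP pose, the force, the opening and the grip force at its end, in the units of the state.
- state(): the state, without advancing time (a new reading comes with each control period).
- grab_frame(name): name is "side" or "top"; returns the picture (480x640x3 uint8, red, green, blue); there is no depth.
- get_calibration(name): a dict with "camera_matrix" (3x3 intrinsics, pixels), "pose" (4x4, takes a point from camera to world coordinates). Camera axes: x right, y up, looking along -z (the intrinsics and any distortion apply to the point x, -y, -z); pixel columns grow to the right and rows downward; lengths in m; the calibration is good to about 2 mm. A picture is of the moment at which its call begins. get_calibration takes no time and is no camera call.
- job_done(): hands the job in; it is judged then, once.
Trained networks look in the newest picture that a camera, given by its name, has taken for a name from the list of things; names that differ only in an ending like _2 or _b are one class to them, and where a whole thing is asked for, a point or a joint stands for the part that bears it (a point fixed in the world has none). Each returns a list of dicts, best first, with "score" (0 to 1); they miss things now and then, are a little off and sometimes report something else, mostly with a low value. They report only what shows in the picture. A call takes as long as a camera call. They do not tell look-alikes from the thing itself.
- recognise(camera, query): "point" ([x, y, z] in m, in world coordinates, good to about 4 mm: the middle of the surface that is visible of it).
- regions_of(camera, query): "pixels" (480x640 bool, what is visible of it).
The state is a dict: "time": time; "joint_pos": joint angles; "joint_vel": joint speeds; "joint_efforts": joint torques, N m; "tool_pos": TCP position; "tool_rot": TCP orientation; "contact_force": force on the tool from outside, world axes, zero at the start; "ft_torque": the same for the moment, N m; "gripper_width": opening from 0.0 (shut) to 1.0 (fully open); "grasp_force": force on a finger pad.
Only numpy, scipy, OpenCV 4.12 (cv2) and the standard library are available. Lean on these libraries where they do the work, as an engineer would, in place of code of your own. Each camera call takes 0.05 s, during which the arm holds its last target. There are 200 camera calls.

## Working session

There is one attempt and no reset: what is moved stays moved. The work goes in short steps, Python scripts to look and compute and a tool call to move; the robot and the scene stay as the last step left them, time stands still between calls to the robot, and variables do not carry over. Pictures are saved under pics/ and viewed, at most 10 in all, crops included, and the job is handed in when it is done.

Besides the shell and the picture viewer there is one more tool, called after "Request:" by a JSON object that holds its "op" and its "data". apply_moves: Moves the arm, as the interface text tells. Its arguments: {"type":"object","properties":{"targets":{"type":"array"}},"required":["targets"]}

```bash
mkdir -p pics; python3 - <<'E'
from plant import *
import cv2,numpy as np
s=state();print({k:np.round(v,3).tolist() for k,v in s.items()})
for c in ("top","side"):
    cv2.imwrite(f"pics/{c}0.png",cv2.cvtColor(grab_frame(c),cv2.COLOR_RGB2BGR))
    for q in ["round_top","bar_top","square_top","cross_top","vial","bottle","dish","slide_case","strip"]:
        print(c,q,[(np.round(d["point"],3).tolist(),round(d["score"],2)) for d in recognise(c,q)[:3]])
E
```

```text
{'time': 0.0, 'joint_pos': [1.018, 0.053, 1.614, -0.0, 1.476, -0.119], 'joint_vel': [0.001, -0.001, 0.001, 0.001, 0.002, 0.0], 'joint_efforts': [0.001, -39.371, -37.016, -0.0, 0.007, 0.0], 'tool_pos': [0.262, 0.567, 0.252], 'tool_rot': [-0.0, 0.215, 0.977, -0.001], 'contact_force': [0.748, 0.569, 0.872], 'ft_torque': [0.039, -0.011, -0.011], 'grasp_force': 0.0, 'gripper_width': 0.998}
top round_top [([0.513, -0.029, 0.048], 0.54)]
top bar_top [([0.512, -0.024, 0.034], 0.16)]
top square_top [([0.484, -0.144, 0.047], 0.57), ([0.468, -0.202, 0.032], 0.43)]
top cross_top [([0.485, -0.142, 0.049], 0.74), ([0.466, -0.204, 0.048], 0.64), ([0.496, -0.081, 0.051], 0.5)]
top vial [([0.641, -0.122, 0.038], 0.64), ([0.595, -0.084, 0.051], 0.45)]
top bottle [([0.568, -0.194, 0.048], 0.59)]
top dish [([0.531, 0.081, 0.001], 0.94), ([0.51, -0.023, 0.049], 0.67)]
top slide_case [([0.443, -0.319, 0.036], 0.93)]
top strip [([0.474, -0.113, 0.014], 0.59)]
side round_top [([0.515, -0.036, 0.041], 0.84)]
side bar_top [([0.5, -0.092, 0.046], 0.84), ([0.465, -0.214, 0.045], 0.57), ([0.49, -0.153, 0.031], 0.46)]
side square_top [([0.485, -0.158, 0.047], 0.72), ([0.473, -0.218, 0.044], 0.7)]
side cross_top [([0.52, -0.034, 0.032], 0.69), ([0.466, -0.215, 0.044], 0.61)]
side vial [([0.64, -0.129, 0.023], 0.77), ([0.63, -0.041, 0.03], 0.71), ([0.597, -0.092, 0.028], 0.54)]
side bottle [([0.574, -0.214, 0.037], 0.6), ([0.471, -0.217, 0.032], 0.56)]
side dish [([0.531, 0.097, 0.007], 0.54)]
side slide_case [([0.442, -0.349, 0.033], 0.68)]
side strip [([0.495, -0.24, 0.013], 0.76), ([0.486, -0.158, 0.043], 0.22)]
```

View pics/top0.png

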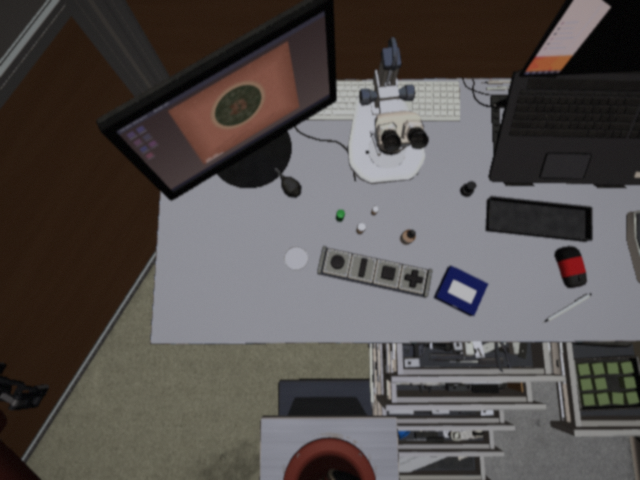

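View pics/side0.png

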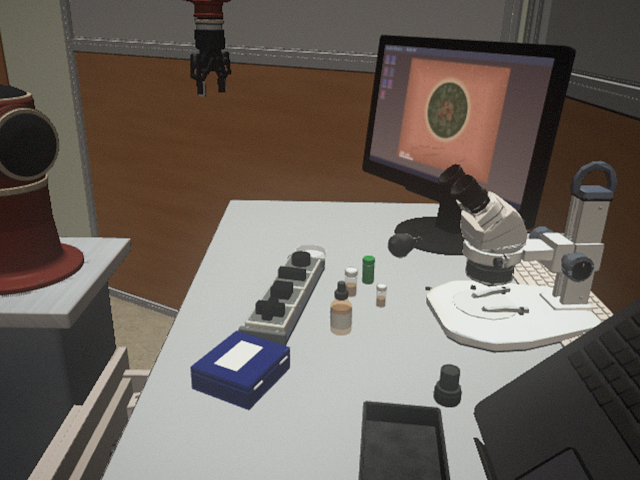

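The top view shows the key order left to right (falling y): round at (338,262), bar (363,268), square (389,272), cross (414,279). The side view agrees, with cross nearest. The vials and bottle stand behind the strip, the slide case is next to the cross, and the path from the left is free.

```bash
python3 - <<'E'
from plant import *
import cv2,numpy as np
im=grab_frame("top");g=cv2.cvtColor(im,cv2.COLOR_RGB2GRAY)
c=get_calibration("top");K,P=np.array(c["camera_matrix"]),np.array(c["pose"]);print({k:v for k,v in c.items() if k not in("camera_matrix","pose")},P[:3,3])
def ray(u,v,z):
    d=P[:3,:3]@np.array([(u-K[0,2])/K[0,0],-(v-K[1,2])/K[1,1],-1]);o=P[:3,3];return o+d*(z-o[2])/d[2]
pts=[]
for n,(u,v) in dict(round=(338,262),bar=(363,268),square=(389,272),cross=(414,279)).items():
    w=g[v-11:v+12,u-10:u+11].astype(float); t=(w.min()+np.percentile(w,75))/2
    m=(w<t).astype(np.uint8);k,l,st,ce=cv2.connectedComponentsWithStats(m,connectivity=4)
    lab=1+np.argmin(np.hypot(*(ce[1:]-[10,11]).T)+100*(st[1:,4]<15)); W=np.clip(t+15-w,0,None)*(cv2.dilate((l==lab).astype(np.uint8),np.ones((3,3))))
    yy,xx=np.mgrid[:23,:21];uu,vv=u-10+(W*xx).sum()/W.sum(),v-11+(W*yy).sum()/W.sum()
    p=ray(uu,vv,.046);pts.append(p);print(n,st[lab],round(uu,1),round(vv,1),p.round(4))
pts=np.array(pts)[:,:2];i=np.array([1.5,.5,-.5,-1.5])
sl=(i@pts)/5;m=pts.mean(0);print("spacing",np.hypot(*sl),"yaw of -y",sl);print((m+np.outer(i,sl/np.hypot(*sl)*.062)).round(4))
for x in state()["tool_pos"],state()["tool_rot"]:print(x)
b=cv2.resize(im[235:305,305:445],None,fx=5,fy=5,interpolation=cv2.INTER_CUBIC);cv2.imwrite("pics/crop.png",b[...,::-1])
E
```

```text
{} [0.34009995 0.01944623 1.07570324]
round [  3   4  14  14 159] 337.1 261.5 [ 0.5097 -0.0221  0.046 ]
bar [  5   1   9  19 117] 362.3 267.2 [ 0.4956 -0.0821  0.046 ]
square [  2   5  15  15 175] 387.8 272.6 [ 0.4822 -0.1422  0.046 ]
cross [  0   2  19  18 194] 413.2 278.3 [ 0.4683 -0.2019  0.046 ]
spacing 0.06150891988748464 yaw of -y [0.01377158 0.0599474 ]
[[ 0.5098 -0.0214]
 [ 0.4959 -0.0819]
 [ 0.482  -0.1423]
 [ 0.4681 -0.2027]]
[0.26270153 0.56708595 0.25331018]
[-1.68219390e-05  2.15214927e-01  9.76566708e-01 -1.21407488e-06]
```

View pics/crop.png

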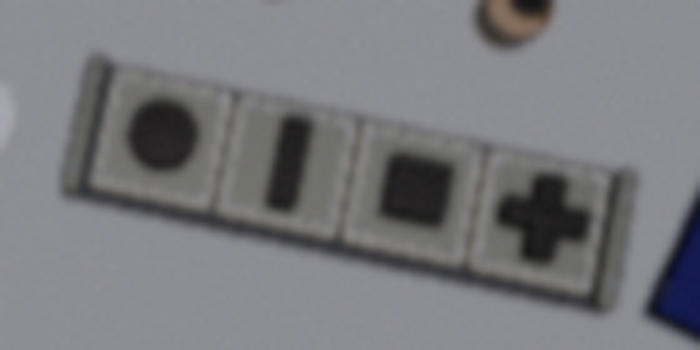

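The crop confirms the shapes. Measured spacing is 61.5 mm against 62, so the centres hold: round (.510,-.0215), bar (.496,-.082), square (.482,-.142).

Request:
{"op": "apply_moves", "data": {"targets": [{"translation": [-0.295, -0.269, 0], "twist": 0, "hand": 0}, {"translation": [-0.295, -0.269, 0], "twist": 0, "hand": 0}, {"translation": [-0.295, -0.269, 0], "twist": 0, "hand": 0}, {"translation": [-0.295, -0.269, 0], "twist": 0, "hand": 0}, {"translation": [-0.295, -0.269, 0], "twist": 0, "hand": 0}, {"translation": [-0.295, -0.269, 0], "twist": 0, "hand": 0}, {"translation": [-0.295, -0.269, 0], "twist": 0, "hand": 0}, {"translation": [-0.295, -0.269, 0], "twist": 0, "hand": 0}]}}

```text
time: 1.85
tool_pos: [0.3867, 0.2712, 0.2535]
tool_rot: [0.0, 0.215, 0.977, 0.0]
contact_force: [-0.1, 0.1, 0.1]
gripper_width: 0.003
grasp_force: 0.0
```

Request:
{"op": "apply_moves", "data": {"targets": [{"translation": [-0.295, -0.269, 0], "twist": 0, "hand": 0}, {"translation": [-0.295, -0.269, 0], "twist": 0, "hand": 0}, {"translation": [-0.295, -0.269, 0], "twist": 0, "hand": 0}, {"translation": [-0.295, -0.269, 0], "twist": 0, "hand": 0}, {"translation": [-0.295, -0.269, 0], "twist": 0, "hand": 0}, {"translation": [-0.295, -0.269, 0], "twist": 0, "hand": 0}, {"translation": [-0.295, -0.269, 0], "twist": 0, "hand": 0}, {"translation": [-0.295, -0.269, 0], "twist": 0, "hand": 0}]}}

```text
time: 2.65
tool_pos: [0.5105, -0.0235, 0.2535]
tool_rot: [0.0, 0.215, 0.977, 0.0]
contact_force: [0.8, -0.1, 0.2]
gripper_width: -0.001
grasp_force: 0.0
```

Request:
{"op": "apply_moves", "data": {"targets": [{"translation": [0.013, 0.016, 0.4], "twist": 0, "hand": 0}, {"translation": [0, 0, 0.4], "twist": 0, "hand": 0}, {"translation": [0, 0, 0.4], "twist": 0, "hand": 0}, {"translation": [0, 0, 0.3], "twist": 0, "hand": 0}, {"translation": [0, 0, 0.2], "twist": 0, "hand": 0}, {"translation": [0, 0, 0], "twist": 0, "hand": 0}]}}

```text
time: 3.25
tool_pos: [0.5068, -0.0194, 0.0797]
tool_rot: [-0.004, 0.215, 0.977, -0.0]
contact_force: [-0.4, 1.8, -0.4]
gripper_width: -0.0
grasp_force: 0.0
```

```bash
python3 - <<'E'
from plant import *
import cv2
a=grab_frame("side")[200:360,200:420];b=grab_frame("top")[220:320,280:440]
cv2.imwrite("pics/s1.png",cv2.resize(a,None,fx=3,fy=3,interpolation=2)[...,::-1])
E
```

```text
(no output)
```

View pics/s1.png

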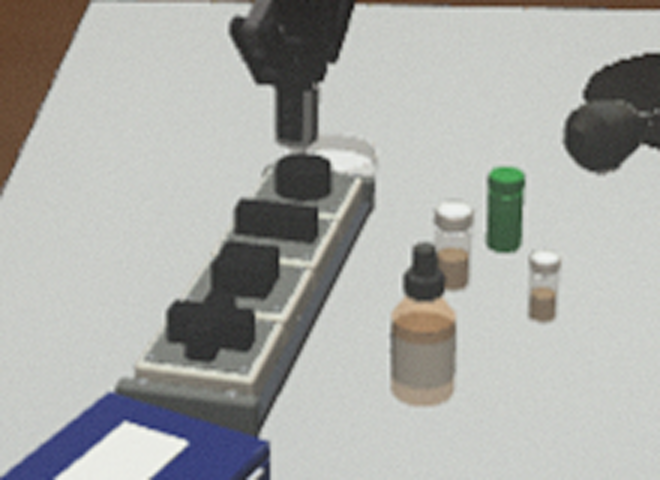

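The side view shows the shut fingertips centred over the round key, about 10 mm above it. Pressing slowly.

Request:
{"op": "apply_moves", "data": {"targets": [{"translation": [0, 0, 0.04], "twist": 0, "hand": 0}, {"translation": [0, 0, 0.04], "twist": 0, "hand": 0}, {"translation": [0, 0, 0.04], "twist": 0, "hand": 0}, {"translation": [0, 0, 0.03], "twist": 0, "hand": 0}, {"translation": [0, 0, 0.03], "twist": 0, "hand": 0}, {"translation": [0, 0, 0.02], "twist": 0, "hand": 0}, {"translation": [0, 0, 0], "twist": 0, "hand": 0}]}}

```text
time: 4.05
tool_pos: [0.5096, -0.0198, 0.0631]
tool_rot: [0.0, 0.215, 0.977, -0.0]
contact_force: [0.1, 0.0, 0.3]
gripper_width: 0.004
grasp_force: 0.3
```

Request:
{"op": "apply_moves", "data": {"targets": [{"translation": [0, 0, 0.02], "twist": 0, "hand": 0}, {"translation": [0, 0, 0.02], "twist": 0, "hand": 0}, {"translation": [0, 0, 0], "twist": 0, "hand": 0}]}}

```text
time: 4.35
tool_pos: [0.5096, -0.0198, 0.0594]
tool_rot: [-0.0, 0.215, 0.977, -0.0]
contact_force: [-0.7, 0.2, 3.5]
gripper_width: 0.004
grasp_force: 2.0
```

Request:
{"op": "apply_moves", "data": {"targets": [{"translation": [0, 0, 0.02], "twist": 0, "hand": 0}, {"translation": [0, 0, 0], "twist": 0, "hand": 0}]}}

```text
time: 4.55
tool_pos: [0.5097, -0.0198, 0.0578]
tool_rot: [-0.0, 0.215, 0.977, -0.0]
contact_force: [-2.7, 0.4, 7.7]
gripper_width: -0.001
grasp_force: 3.6
```

Force rising 2 N/mm shows the round key is at its stop. Lifting and going to the bar.

Request:
{"op": "apply_moves", "data": {"targets": [{"translation": [0, 0, 0], "twist": 0, "hand": 0}, {"translation": [0, 0, -0.06], "twist": 0, "hand": 0}, {"translation": [0, 0, -0.3], "twist": 0, "hand": 0}, {"translation": [-0.07, -0.31, 0], "twist": 0, "hand": 0}, {"translation": [-0.07, -0.31, 0], "twist": 0, "hand": 0}, {"translation": [0, 0, 0], "twist": 0, "hand": 0}, {"translation": [0, 0, 0.14], "twist": 0, "hand": 0}, {"translation": [0, 0, 0], "twist": 0, "hand": 0}]}}

```text
time: 5.35
tool_pos: [0.4943, -0.0809, 0.0765]
tool_rot: [-0.002, 0.215, 0.977, 0.0]
contact_force: [-0.1, 0.5, -0.3]
gripper_width: -0.001
grasp_force: 0.0
```

```bash
python3 - <<'E'
from plant import *
import cv2
a=grab_frame("side")[200:360,200:420]
print(state()["tool_pos"],state()["contact_force"])
cv2.imwrite("pics/s2.png",cv2.resize(a,None,fx=3,fy=3,interpolation=2)[...,::-1])
E
```

```text
[ 0.49474435 -0.08079552  0.07710492] [-0.11689636  0.52962863  1.10750026]
```

View pics/s2.png

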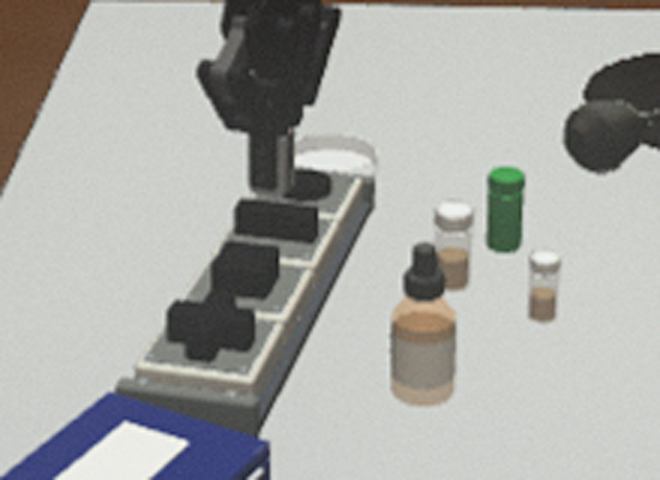

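The round key stays down, and the fingers stand over the bar. Commanded TCP z is about 0.0795, so I go 22 mm down.

Request:
{"op": "apply_moves", "data": {"targets": [{"translation": [0, 0, 0.04], "twist": 0, "hand": 0}, {"translation": [0, 0, 0.04], "twist": 0, "hand": 0}, {"translation": [0, 0, 0.04], "twist": 0, "hand": 0}, {"translation": [0, 0, 0.04], "twist": 0, "hand": 0}, {"translation": [0, 0, 0.02], "twist": 0, "hand": 0}, {"translation": [0, 0, 0.02], "twist": 0, "hand": 0}, {"translation": [0, 0, 0.02], "twist": 0, "hand": 0}, {"translation": [0, 0, 0], "twist": 0, "hand": 0}]}}

```text
time: 6.2
tool_pos: [0.4964, -0.0818, 0.0579]
tool_rot: [-0.0, 0.215, 0.977, 0.0]
contact_force: [-3.4, 4.6, 6.6]
gripper_width: 0.0
grasp_force: 3.5
```

Request:
{"op": "apply_moves", "data": {"targets": [{"translation": [0, 0, 0], "twist": 0, "hand": 0}, {"translation": [0, 0, -0.06], "twist": 0, "hand": 0}, {"translation": [0, 0, -0.3], "twist": 0, "hand": 0}, {"translation": [-0.06, -0.3, 0], "twist": 0, "hand": 0}, {"translation": [-0.06, -0.3, 0], "twist": 0, "hand": 0}, {"translation": [0, 0, 0], "twist": 0, "hand": 0}, {"translation": [0, 0, 0.14], "twist": 0, "hand": 0}, {"translation": [0, 0, 0], "twist": 0, "hand": 0}]}}

```text
time: 7.0
tool_pos: [0.4801, -0.1403, 0.0765]
tool_rot: [-0.002, 0.215, 0.977, 0.001]
contact_force: [-0.7, -0.0, -0.1]
gripper_width: -0.002
grasp_force: 0.0
```

```bash
python3 - <<'E'
from plant import *
import cv2
a=grab_frame("side")[200:360,200:420]
print(state()["tool_pos"],state()["contact_force"])
cv2.imwrite("pics/s3.png",cv2.resize(a,None,fx=3,fy=3,interpolation=2)[...,::-1])
E
```

```text
[ 0.48054115 -0.14026437  0.07716963] [-0.43414908  1.05971521  0.01410044]
```

View pics/s3.png

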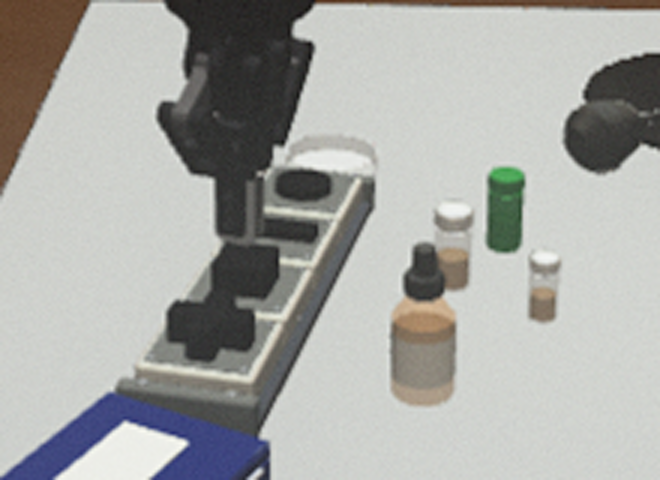

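Round and bar are down, and the fingers are over the square key.

Request:
{"op": "apply_moves", "data": {"targets": [{"translation": [0, 0, 0.04], "twist": 0, "hand": 0}, {"translation": [0, 0, 0.04], "twist": 0, "hand": 0}, {"translation": [0, 0, 0.04], "twist": 0, "hand": 0}, {"translation": [0, 0, 0.04], "twist": 0, "hand": 0}, {"translation": [0, 0, 0.02], "twist": 0, "hand": 0}, {"translation": [0, 0, 0.02], "twist": 0, "hand": 0}, {"translation": [0, 0, 0.02], "twist": 0, "hand": 0}, {"translation": [0, 0, 0], "twist": 0, "hand": 0}]}}

```text
time: 7.85
tool_pos: [0.4821, -0.1413, 0.0579]
tool_rot: [-0.0, 0.215, 0.977, 0.0]
contact_force: [-2.2, 3.0, 7.5]
gripper_width: 0.003
grasp_force: 3.5
```

Request:
{"op": "apply_moves", "data": {"targets": [{"translation": [0, 0, 0], "twist": 0, "hand": 0}, {"translation": [0, 0, -0.06], "twist": 0, "hand": 0}, {"translation": [0, 0, -0.3], "twist": 0, "hand": 0}, {"translation": [0, 0, -0.4], "twist": 0, "hand": 0}, {"translation": [0, 0, -0.4], "twist": 0, "hand": 0}, {"translation": [0, 0, -0.4], "twist": 0, "hand": 0}, {"translation": [0, 0, -0.2], "twist": 0, "hand": 0}, {"translation": [0, 0, 0], "twist": 0, "hand": 0}]}}

```text
time: 8.65
tool_pos: [0.4837, -0.1427, 0.2379]
tool_rot: [0.004, 0.215, 0.977, -0.001]
contact_force: [0.2, -0.4, -0.6]
gripper_width: -0.001
grasp_force: 0.0
```

```bash
python3 - <<'E'
from plant import *
import cv2
a=grab_frame("side")[200:360,200:420]
print(state()["tool_pos"],state()["contact_force"])
cv2.imwrite("pics/s4.png",cv2.resize(a,None,fx=3,fy=3,interpolation=2)[...,::-1])
E
```

```text
[ 0.48254053 -0.14210384  0.23500376] [-0.12387413  0.32945068  0.18659951]
```

View pics/s4.png

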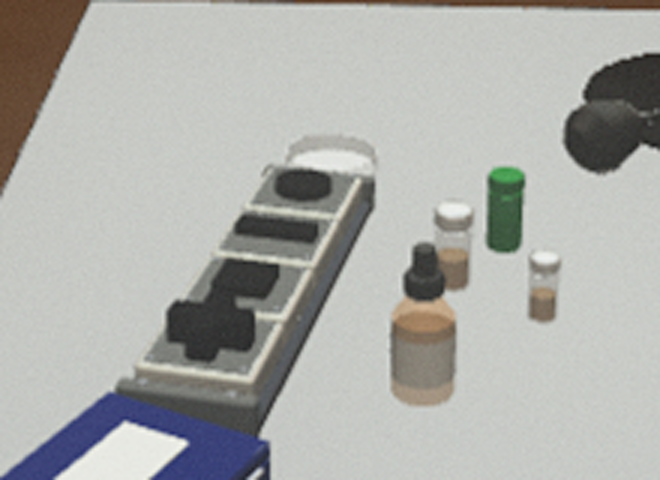

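Round, bar and square are down, the cross is up, nothing has shifted and the tool is clear.

```bash
python3 -c "from plant import *;print(job_done())"
```

```text
the job is handed in; nothing more can be done
None
```

I pressed the round, bar and square keys down to their stops in that order at about 8 N each, left the cross key up and the loose items unmoved, drew the arm clear, and handed the job in at about 9 s (no verdict was returned).

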